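# Seat the lane sign and hold the spring clip open over it

### The arm

A 6-joint arm with a two-finger parallel gripper is mounted at the origin on the work surface. World frame = base frame: x ahead of the robot, y to its left, z up, the work surface at z = 0. Lengths are in m, angles in rad, forces in N, time in s.
With the tool pointing down it reaches from about 0.25 to 0.8 m from the base axis. Payload 8.5 kg.
Tool frame: the origin (TCP) lies between the finger pads; the fingertips stand 14 mm ahead of it and the grasp point (between the pads) lies 5 mm behind it; z points along the fingers, y is the line along which they close (so a half turn about z gives the same grasp; the last joint's range is limited). The gripper opens to 85 mm and grips with 20 to 120 N. Pads are 22 mm wide; open, the fingers measure 114 mm over their backs; the gripper's body (76 mm by 85 mm) begins 54 mm behind the grasp point. The pads swing forward as they close: fully open they stand 13 mm farther back than shut.
Start: joints at [1.228, 0.238, -0.013, 1.319, 0, 1.571], TCP at [0.176, 0.494, 0.245] pointing down, gripper open.
Joint ranges: [-2.66, 2.66], [-1.03, 1.9], [-1.14, 1.46], [-1.82, 2.27], [-1.45, 1.34], [-3.14, 3.14]. Speed limits (rad/s): [2.22, 2.22, 2.79, 3.14, 3.14, 3.14].

### API

Orientations are given as a unit quaternion [w, x, y, z].
In Python, from workcell import readout, vision, ticket gives the robot as it stands.
- The arm moves only by the tool drive_tool, never from a script. Its argument "increments" is text: rows parted by semicolons, each of 7 numbers parted by spaces: the shift along the tool's x, y, z in cm, then the turn, a rotation vector about the tool's x, y, z in rad, then the finger opening in cm, from 0 to 8.54. In form: dx dy dz rx ry rz jaw; .... A call has 1 to 8 rows; each row is the pose to reach, as a shift and turn from the pose commanded when the call began, along the tool's axes at that moment; what a row does not reach only later rows make up. A row lasts 1/12 s, in which the tool goes at most 41.7 mm and 7.16 degrees, less where a joint would pass 70% of its speed; a pose out of reach is approached as far as the arm can. A call with a gripper value outside its range is refused whole. The fingers move at their own pace and stop on an object; the grip force is fixed at half the most. Time passes only in rows, so rows that repeat a pose let the fingers close. It gives the time, the measured TCP pose, the force, the opening and the grip force at its end, in the units of the state.
- readout.get_state(): the state, without advancing time (a new reading comes with each control period).
- vision.snapshot(name): name is "side" or "top"; returns the picture (384x512x3 uint8, blue, green, red); there is no depth.
- vision.camera_info(name): a dict with "fx", "fy", "cx", "cy" (pixels), "view" (4x4, takes a point from world to camera coordinates). Camera axes: x right, y down, z forward; pixel columns grow to the right and rows downward; lengths in m; the calibration is good to about 2 mm. A picture is of the moment at which its call begins. camera_info takes no time and is no camera call.
- ticket.finish_job(): hands the job in; it is judged then, once.
Trained networks look in the newest picture that a camera, given by its name, has taken for a name from the list of things; names that differ only in an ending like _2 or _b are one class to them, and where a whole thing is asked for, a point or a joint stands for the part that bears it (a point fixed in the world has none). Each returns a list of dicts, best first, with "score" (0 to 1); they miss things now and then, are a little off and sometimes report something else, mostly with a low value. They report only what shows in the picture. A call takes as long as a camera call. They do not tell look-alikes from the thing itself.
- vision.boxes_of(camera, target): "xyz" ([x, y, z] in m, in world coordinates, good to about 4 mm: the middle of the surface that is visible of it).
The state is a dict: "clock": time; "q": joint angles; "qd": joint speeds; "joint_torque": joint torques, N m; "tool_pos": TCP position; "eef_rot": TCP orientation; "force": force on the tool from outside, world axes, zero at the start; "moment": the same for the moment, N m; "width": finger opening in m; "grip_force": force on a finger pad.
Only numpy, scipy, OpenCV 4.12 (cv2) and the standard library are available. Lean on these libraries where they do the work, as an engineer would, in place of code of your own. Each camera call takes 0.05 s, during which the arm holds its last target. There are 200 camera calls.

### The job

Lower the lane sign (foot plate with an upright board), without dropping it, over the two pins of the pin base until its foot lies flush, and let go of it. Then squeeze the spring clip open, lift it off its stand and bring it from above over the middle of the sign's top edge, its wide-open jaws straddling the board and reaching some 2 cm down both faces without touching the sign, ready for a colleague to slip in the new list. Finish while still holding the clip squeezed open there, and leave the groceries and other things standing where they are.

Things in the scene. Friction and masses are not known exactly. Their poses are not given: they have to be found in the camera images.
- sign_mid (a point): Lane sign, loose, 0.22 kg, standing on its foot: a holed foot plate (see sign) with an upright white board on its middle, 8 mm thick (x), 70 mm wide (y), its top edge 93 mm above the foot's underside. This point is on the board's mid-plane 46.5 mm above that underside, 46.5 mm below the top edge. x is the board's normal, y along its width, z up. Grip the board's faces near the top.
- sign: The same sign; origin at the centre of the foot's underside, same axes. The foot is aluminium, 60 (x) x 130 (y) x 8 mm, with two round through holes 13 mm across at y = +50 and -50 mm. Either way round fits the pins.
- base_seat (a point): Fixed wooden pin base, 80 (x) x 150 (y) x 20 mm tall, with two upright steel pins 10 mm across, 16 mm high (upper 7 mm tapering to 4 mm) at y = +50 and -50 mm. This point is midway between the pins on the block's top face; z up. The seated sign's underside lies on this face, its y along this y or opposite.
- stand_top (a point): Fixed wooden clip stand, 70 (x) x 110 (y) x 15 mm tall, with an upright steel fin 6 mm thick (x), 80 mm long (y), 30 mm high. This point is at the centre of the block's top face, at the fin's foot; x is the fin's normal. The spring clip bites the fin, jaw tips on the block.
- clip_pivot (a point): Centre of the pivot pin of the loose grey spring clip (0.08 kg), which starts upright, jaws down, biting the fin of its stand; 46 mm above the jaw tips. x: direction in which the handles are squeezed together and the jaws part; y along the pin; z up (as at the start: the point leans 0.3 rad with its half when squeezed). The clip is 24 mm wide (y). For handles and jaws see clip and clip_jaw.
- clip: The same clip; origin midway between the jaw tips at the start, 46 mm below the pivot, same axes. Two flat handles lean outwards above the pivot: at rest their tops are 42 mm above it and 51 mm apart over the outsides (x); squeezed to the stop they are upright and parallel, from 2 mm below to 48 mm above the pivot, 24 mm over the outsides.
- jaw_a (a point): Inner lower edge of one jaw tip, mid-width; on the clip's +x side at the start. Fully open, the tips are 43 mm below the pivot, 33 mm apart inside; 24 mm below the pivot the gap is 21 mm, and the space between the jaws is free up to 10 mm below the pivot.
- jaw_b (a point): Inner lower edge of the other jaw tip, mid-width; on the clip's -x side at the start.
- clip_jaw (a joint): Angle between the clip's halves: 0 biting the 6 mm fin as at the start, -0.12 shut, 0.6 fully squeezed (firm stop). A spring resists: about 2.5 N at the handle tops at first, 7 N at the stop; a grip of 20 N or more holds it fully open, against the stop.
- paste_tin: Bystander, to be left alone: round tin, 54 mm across, 75 mm tall; origin at the centre of its underside.
- spice_jar: Bystander, to be left alone: round jar, 50 mm across, 100 mm tall; origin at the centre of its underside.
- tuna_tin: Bystander, to be left alone: flat round tin, 84 mm across, 40 mm tall; origin at the centre of its underside.
- tape_roll: Bystander, to be left alone: roll core lying flat, a ring 90 mm across, 48 mm tall; origin at the centre of its underside.
- tea_carton: Bystander, to be left alone: carton 70 x 130 x 90 mm tall; origin at the centre of its underside.
- soup_can: Bystander, to be left alone: food can, 74 mm across, 108 mm tall; origin at the centre of its underside.
- jam_jar: Bystander, to be left alone: jar, 70 mm across, 110 mm tall; origin at the centre of its underside.
There are look-alikes about, which are no part of the job. What is shaped like the part that bears base_seat but pink or purple is not meant.

How it is judged:
By the outcome, as a careful person would: the job done as asked, in the order asked, and still so for the second after the job is handed in, while the arm keeps its last pose, push and grip.
It also fails if it takes over 64 s, if anything falls off the work surface, if the arm or the gripper's body presses on something with over 40 N, if the wrist force passes 120 N, or if a joint passes its speed limit or range.

## Working session

There is one attempt and no reset: what is moved stays moved. The work goes in short steps, Python scripts to look and compute and a tool call to move; the robot and the scene stay as the last step left them, time stands still between calls to the robot, and variables do not carry over. Pictures are saved under pics/ and viewed, at most 10 in all, crops included, and the job is handed in when it is done.

Besides the shell and the picture viewer there is one more tool, called after "Call:" by a JSON object that holds its "api" and its "payload", one argument or row to a line. drive_tool: Moves the arm, as the interface text tells. Its arguments: {"type":"object","properties":{"increments":{"type":"string"}},"required":["increments"]}

```bash
mkdir -p pics; cat > h.py <<'E'
import numpy as np, cv2
from workcell import readout, vision, ticket
from scipy.spatial.transform import Rotation as R
def cam(n):
    i=vision.camera_info(n); return np.array([[i['fx'],0,i['cx']],[0,i['fy'],i['cy']],[0,0,1]]),np.array(i['view'])
def proj(n,P):
    K,V=cam(n); p=np.atleast_2d(P)@V[:3,:3].T+V[:3,3]; p=p@K.T; return p[:,:2]/p[:,2:]
def back(n,uv,z):
    K,V=cam(n); o=-V[:3,:3].T@V[:3,3]; d=(np.c_[np.atleast_2d(uv),np.ones(len(np.atleast_2d(uv)))]@np.linalg.inv(K).T)@V[:3,:3]
    return o+d*((z-o[2])/d[:,2])[:,None]
def st():
    s=readout.get_state(); q=s['eef_rot']; return s,np.array(s['tool_pos']),R.from_quat([q[1],q[2],q[3],q[0]])
E
python3 - <<'E'
from h import *
np.set_printoptions(precision=4,suppress=True)
for n in('side','top'):
    im=vision.snapshot(n); cv2.imwrite(f'pics/{n}0.png',im); K,V=cam(n); print(n,-V[:3,:3].T@V[:3,3],K[0,0]);print(V)
    for t in('sign','base_seat','clip','stand_top','jaw_a'):
        try: print(t,[(np.round(d['score'],2),np.round(d['xyz'],3),proj(n,d['xyz']).round()[0]) for d in vision.boxes_of(n,t)][:4])
        except Exception as e: print(t,e)
s,p,r=st(); print(p,r.as_matrix(),s['force'],s['width'])
E
```

```text
side [ 0.147  -0.8974  0.825 ] 449.2241735542122
[[ 0.9427 -0.3333 -0.0174 -0.4233]
 [-0.2121 -0.558  -0.8023  0.1924]
 [ 0.2577  0.76   -0.5967  1.1364]
 [ 0.      0.      0.      1.    ]]
sign []
base_seat [(np.float64(0.83), array([0.339, 0.409, 0.019]), array([186., 158.])), (np.float64(0.79), array([0.18 , 0.277, 0.019]), array([144., 189.])), (np.float64(0.57), array([0.539, 0.303, 0.021]), array([252., 161.]))]
clip [(np.float64(0.67), array([ 0.561, -0.328,  0.072]), array([353., 284.])), (np.float64(0.33), array([ 0.554, -0.33 ,  0.059]), array([351., 290.]))]
stand_top [(np.float64(0.78), array([ 0.547, -0.334,  0.011]), array([346., 306.]))]
jaw_a [(np.float64(0.73), array([ 0.56 , -0.329,  0.07 ]), array([354., 285.])), (np.float64(0.59), array([ 0.553, -0.329,  0.061]), array([350., 289.]))]
top [0.3191 0.0357 1.0111] 350.18014706510274
[[-0.0255 -0.9994 -0.0214  0.0654]
 [-0.9909  0.0281 -0.1314  0.4481]
 [ 0.1319  0.0179 -0.9911  0.9593]
 [ 0.      0.      0.      1.    ]]
sign [(np.float64(0.62), array([0.584, 0.009, 0.012]), array([273., 153.]))]
base_seat [(np.float64(0.76), array([0.336, 0.423, 0.015]), array([130., 242.])), (np.float64(0.65), array([0.179, 0.288, 0.017]), array([177., 298.]))]
clip [(np.float64(0.73), array([0.733, 0.33 , 0.097]), array([156.,  96.])), (np.float64(0.6), array([ 0.555, -0.324,  0.06 ]), array([394., 155.])), (np.float64(0.51), array([ 0.56 , -0.32 ,  0.068]), array([394., 153.]))]
stand_top [(np.float64(0.94), array([ 0.549, -0.302,  0.014]), array([381., 162.]))]
jaw_a [(np.float64(0.63), array([ 0.565, -0.323,  0.068]), array([395., 151.])), (np.float64(0.4), array([ 0.547, -0.32 ,  0.068]), array([394., 157.]))]
[0.1764 0.4944 0.2453] [[-0.9418  0.3361 -0.0001]
 [ 0.3361  0.9418 -0.    ]
 [ 0.0001 -0.0001 -1.    ]] [ 0.2245 -0.2155  0.4813] 0.08519259987985772
```

View pics/top0.png

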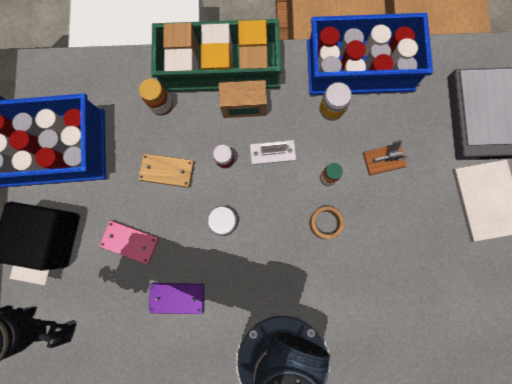

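View pics/side0.png

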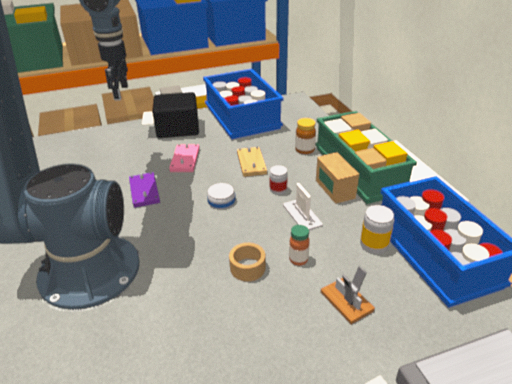

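Top view: the candidates for the base are tan (166,170), pink (128,242) and purple (176,298). I choose the tan wooden one. There is one sign at (273,152), one clip with its stand at (386,157), and nothing else shaped like them. In the side view these are base (251,160), sign (302,208) and clip (350,293). Next is a close crop of all three.

```bash
python3 - <<'E'
from h import *
t=cv2.imread('pics/top0.png'); s=cv2.imread('pics/side0.png')
def c(im,u,v,w=33,h=37): return cv2.resize(im[v-h:v+h,u-w:u+w],None,fx=4,fy=4,interpolation=cv2.INTER_CUBIC)
cv2.imwrite('pics/crop1.png',np.vstack([np.hstack([c(t,166,168),c(t,273,152),c(t,386,157)]),np.hstack([c(s,251,160),c(s,302,208),c(s,350,293)])]))
E
```

```text
(no output)
```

View pics/crop1.png

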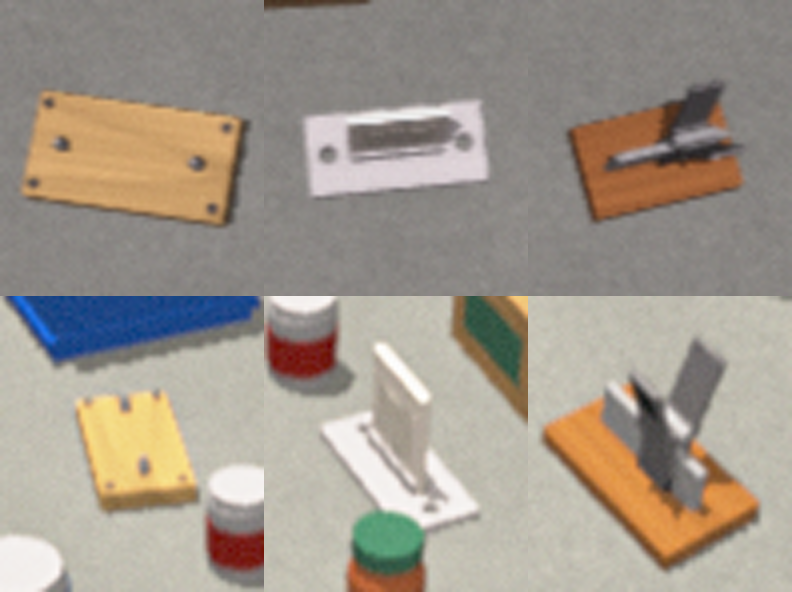

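The crop shows the tan base with its two pins at top-view (148,167) and (182,172). The white sign has its board on the foot and the foot's long axis roughly along y. The clip bites the fin off-centre, toward its right (-y) end. Next I fit the box models to the silhouettes.

```bash
cat > fit.py <<'E'
from h import *
from scipy.optimize import minimize
S=8
def box(x0,x1,y0,y1,z0,z1): return np.array([[x,y,z] for x in(x0,x1) for y in(y0,y1) for z in(z0,z1)])/1000.
BASE=[box(-40,40,-75,75,0,20)]; STAND=[box(-35,35,-55,55,0,15)]
SIGN=[box(-30,30,-65,65,0,8),box(-4,4,-35,35,8,93)]
def place(P,x): 
    c,s=np.cos(x[2]),np.sin(x[2]); z=x[3] if len(x)>3 else 0
    return P@np.array([[c,s,0],[-s,c,0],[0,0,1]])+[x[0],x[1],z]
def render(n,boxes,x,roi):
    u,v,w,h=roi; m=np.zeros((h*S,w*S),np.uint8)
    for b in boxes:
        p=(proj(n,place(b,x))-[u,v]+.5)*S-.5
        cv2.fillConvexPoly(m,np.round(cv2.convexHull(p.astype(np.float32))*16).astype(np.int32),255,shift=4)
    return cv2.resize(m,(w,h),interpolation=cv2.INTER_AREA)/255.
def fit(obs,boxes,x0):  # obs: list of (cam,mask float,roi,ignore)
    f=lambda x:sum((np.abs(render(n,boxes,x,r)-m)*g).sum() for n,m,r,g in obs)
    best=None
    for d in (0,.15,-.15):
        y=np.array(x0,float);y[2]+=d
        sx=np.vstack([y]+[y+np.eye(len(y))[i]*[.008,.008,.1,.01][i] for i in range(len(y))])
        q=minimize(f,y,method='Nelder-Mead',options=dict(initial_simplex=sx,xatol=1e-5,fatol=1e-3,maxiter=500))
        if best is None or q.fun<best.fun: best=q
    return best
E
cat > m.py <<'E'
from fit import *
def soft(a,lo,hi): return np.clip((a-lo)/(hi-lo),0,1)
def obs(n,uv,kind,im,hw=(34,34)):
    r=(uv[0]-hw[0],uv[1]-hw[1],2*hw[0],2*hw[1]); c=im[r[1]:r[1]+r[3],r[0]:r[0]+r[2]].astype(float)
    if kind=='wood': a=c[...,2]-c[...,0]; 
    else: a=c.min(2)
    b=np.median(a[:4]) if kind=='white' else np.median(a)
    return n,a,r,c
E
python3 - <<'E'
from m import *
t=cv2.imread('pics/top0.png'); s=cv2.imread('pics/side0.png')
for n,im,uv,k in(('top',t,(166,170),'wood'),('side',s,(251,160),'wood'),('top',t,(386,158),'wood'),('side',s,(348,296),'wood'),('top',t,(273,152),'white'),('side',s,(302,208),'white')):
    _,a,r,c=obs(n,uv,k,im); print(n,uv,np.percentile(a,[2,10,25,50,70,80,90,95,98]).round())
    if k=='white': print(a[::5,::5].astype(int))
E
```

```text
top (166, 170) [  4.   5.   6.   7.  38.  96.  99. 100. 101.]
side (251, 160) [-115.  -48.   12.   15.   17.   21.  108.  114.  116.]
top (386, 158) [  2.   4.   5.   6.   7.   9.  95. 103. 107.]
side (348, 296) [  2.   8.  14.  16.  17.  39. 145. 151. 154.]
top (273, 152) [102. 125. 128. 131. 133. 136. 198. 208. 211.]
[[124 128 131 131 132 128 129 128 124 127 125 125 131 130]
 [130 128 128 126 129 127 133 127 123 121 127 126 124 124]
 [130 128 127 128 130 130 132 130 129 127 124 130 125 128]
 [128 128 131 133 132 129 132 123 126 131 129 127 129 132]
 [129 132 130 130 131 129 127 130 128 129 131 132 133 128]
 [129 126 135 148 178 200 231 230 229 226 205 161 130 130]
 [124 124 138 209 207  92 100  91  90 101 144 188 129 134]
 [127 126 128 122 203 167 169 127 134 177 203 198 131 136]
 [129 129 134 207 209 209 209 209 208 208 212 210 129 136]
 [132 128 129 197 152 120 122 126 125 127 129 129 135 133]
 [137 128 133 133 132 130 136 125 132 133 132 134 133 138]
 [136 134 134 128 134 131 126 131 131 133 135 128 133 133]
 [134 132 132 133 127 132 132 130 133 129 128 132 140 140]
 [136 130 12
[... 237 characters left out ...]
4  11  21 177 177 251 174 176 177 134  70  54  68]
 [184  31  18  40 110 175 150 251 177 176 181 113  67  67]
 [180 168 117 109 116 176 134 151 243 172 175 179  83  68]
 [182 177 176 180 175 181 138 145 152 181 177 178 181  61]
 [179 179 180 193 237 151 142 141 155 183 174 176 175 180]
 [180 176 180 181 236 239 165 137 153 175 170 179 177 177]
 [185 177 181 180 168 239 237 187 151 235 171 176 174 171]
 [179 181 176 175 181 158 238 226 148 216 229 172 174 174]
 [183 178 179 181 174 177 166 233 211 232 241 177 178 175]
 [182 179 183 178 181  88  87  86 132 158 178 180 177 176]
 [178 182 181 177 178  65  85  87  99 178 180 179 176 177]
 [182 180 178 182 181  53  63  63  63 181 176 179 179 177]]
```

```bash
cat > m.py <<'E'
from fit import *
def fillmask(b):
    cs,_=cv2.findContours(b.astype(np.uint8),cv2.RETR_EXTERNAL,cv2.CHAIN_APPROX_NONE)
    m=np.zeros(b.shape,np.uint8); cv2.drawContours(m,[max(cs,key=cv2.contourArea)],-1,1,-1); return m
def obs(n,im,uv,fn,ign=(),hw=34):
    r=(uv[0]-hw,uv[1]-hw,2*hw,2*hw); c=im[r[1]:r[1]+r[3],r[0]:r[0]+r[2]]
    big=cv2.resize(c,None,fx=S,fy=S,interpolation=cv2.INTER_CUBIC).astype(float)
    g=np.ones(c.shape[:2])
    for (u0,u1,v0,v1) in ign: g[max(0,v0-r[1]):max(0,v1-r[1]),max(0,u0-r[0]):max(0,u1-r[0])]=0
    b=fn(big)&(cv2.resize(g,None,fx=S,fy=S,interpolation=cv2.INTER_NEAREST)>0)
    m=cv2.resize(fillmask(b)*255,(2*hw,2*hw),interpolation=cv2.INTER_AREA)/255.
    return n,m,r,g
wood=lambda th:(lambda c:c[...,2]-c[...,0]>th)
signt=lambda c:(c.min(2)>168)|(c.min(2)<112)
signs=lambda c:(c.min(2)>207)|(c.min(2)<163)
E
python3 - <<'E'
from m import *
t=cv2.imread('pics/top0.png'); s=cv2.imread('pics/side0.png')
O={'base':(BASE,[.54,.303,-.1],obs('top',t,(166,170),wood(52)),obs('side',s,(251,160),wood(60))),
'stand':(STAND,[.55,-.31,.15],obs('top',t,(386,158),wood(52),[(371,410,136,162)]),obs('side',s,(348,296),wood(70),[(334,369,264,314)])),
'sign':(SIGN,[.584,.009,.1],obs('top',t,(273,152),signt),obs('side',s,(302,208),signs,[(260,290,170,201),(260,288,222,245),(287,313,222,245),(315,340,170,206)]))}
rows=[]
for k,(b,x0,a,c) in O.items():
    for nm,o in(('both',[a,c]),('top',[a]),('side',[c])):
        q=fit(o,b,x0); print(k,nm,q.x.round(4),round(q.fun,1),[round(float(z[1].sum())) for z in o])
        if nm=='both':
            row=[]
            for n,m,r,g in o:
                im=(t if n=='top' else s)[r[1]:r[1]+r[3],r[0]:r[0]+r[2]]; im=cv2.resize(im,None,fx=4,fy=4)
                for bb in b:
                    h=cv2.convexHull(((proj(n,place(bb,q.x))-[r[0],r[1]]+.5)*4-.5).astype(np.float32)); cv2.polylines(im,[np.round(h*8).astype(np.int32)],True,(0,0,255),1,shift=3)
                row.append(im)
            rows.append(np.vstack(row))
cv2.imwrite('pics/fit1.png',cv2.resize(np.hstack(rows),(800,533)))
E
```

```text
base both [ 0.5453  0.3274 -0.1862] 166.6 [1380, 655]
base top [ 0.5449  0.3257 -0.1965] 104.3 [1380]
base side [ 0.5457  0.3287 -0.1858] 60.1 [655]
stand both [ 0.5603 -0.3144  0.1976] 290.3 [409, 169]
stand top [ 0.5604 -0.3167  0.2077] 20.0 [409]
stand side [ 0.5779 -0.2765 -0.96  ] 57.0 [169]Traceback (most recent call last):
  File "<stdin>", line 9, in <module>
  File "fit.py", line 22, in fit
    q=minimize(f,y,method='Nelder-Mead',options=dict(initial_simplex=sx,xatol=1e-5,fatol=1e-3,maxiter=500))
    res = _minimize_neldermead(fun, x0, args, callback, bounds=bounds,
                               **options)
    fsim[j] = func(sim[j])
              ~~~~^^^^^^^^
    fx = function(np.copy(x), *(wrapper_args + args))
  File "fit.py", line 17, in <lambda>
    f=lambda x:sum((np.abs(render(n,boxes,x,r)-m)*g).sum() for n,m,r,g in obs)
               ~~~^^^^^^^^^^^^^^^^^^^^^^^^^^^^^^^^^^^^^^^^^^^^^^^^^^^^^^^^^^^^
  File "fit.py", line 17, in <genexpr>
    f=lambda x:sum((np.abs(render(n,boxes,x,r)-m)*g).sum() for n,m,r,g in obs)
                           ~~~~~~^^^^^^^^^^^^^
  File "fit.py", line 13, in render
    p=(proj(n,place(b,x))-[u,v]+.5)*S-.5
       ~~~~^^^^^^^^^^^^^^
  File "h.py", line 7, in proj
    K,V=cam(n); p=np.atleast_2d(P)@V[:3,:3].T+V[:3,3]; p=p@K.T; return p[:,:2]/p[:,2:]
        ~~~^^^
  File "h.py", line 5, in cam
    i=vision.camera_info(n); return np.array([[i['fx'],0,i['cx']],[0,i['fy'],i['cy']],[0,0,1]]),np.array(i['view'])
ValueError: time passes only in moves, steps and waits
```

```bash
sed -i 's/^def cam/from functools import lru_cache\n@lru_cache\ndef cam/' h.py
sed -i 's/\[max(cs,key=cv2.contourArea)\]/[c for c in cs if cv2.contourArea(c)>30*S*S]/' m.py
cat > run.py <<'E'
from m import *
def run(O,t,s,out):
    rows=[];res={}
    for k,(b,x0,*ob) in O.items():
        for nm,o in [('both',ob)]+[(z[0],[z]) for z in ob]:
            q=fit(o,b,x0); print(k,nm,q.x.round(4),round(q.fun,1),[round(float(z[1].sum())) for z in o])
            if nm=='both':
                res[k]=q.x;row=[]
                for n,m,r,g in o:
                    im=(t if n=='top' else s)[r[1]:r[1]+r[3],r[0]:r[0]+r[2]]; im=cv2.resize(im,(272,272))
                    f=272/r[2]
                    for bb in b:
                        h=cv2.convexHull(((proj(n,place(bb,q.x))-[r[0],r[1]]+.5)*f-.5).astype(np.float32)); cv2.polylines(im,[np.round(h*8).astype(np.int32)],True,(0,0,255),1,shift=3)
                    ms=cv2.resize((m>.5).astype(np.uint8),(272,272),interpolation=0); cs,_=cv2.findContours(ms,0,2); cv2.drawContours(im,cs,-1,(255,255,0),1)
                    row.append(im)
                rows.append(np.vstack(row))
    im=np.hstack(rows); cv2.imwrite(out,cv2.resize(im,None,fx=.98,fy=.98)); return res
E
python3 - <<'E'
from run import *
t=cv2.imread('pics/top0.png'); s=cv2.imread('pics/side0.png')
O={'base':(BASE,[.54,.323,-.18],obs('top',t,(166,170),wood(52)),obs('side',s,(251,160),wood(60))),
'stand':(STAND,[.56,-.314,.2],obs('top',t,(386,158),wood(52),[(371,410,136,162)]),obs('side',s,(348,296),wood(70),[(334,369,264,314)])),
'sign':(SIGN,[.584,.009,.1],obs('top',t,(273,152),signt),obs('side',s,(302,208),signs,[(260,290,170,201),(260,288,222,245),(287,313,222,245),(315,340,170,206)]))}
run(O,t,s,'pics/fit1.png')
E
```

```text
base both [ 0.5453  0.3278 -0.1844] 288.6 [1380, 777]
base top [ 0.5443  0.3242 -0.1952] 104.3 [1380]
base side [ 0.5456  0.3287 -0.1864] 181.4 [777]
stand both [ 0.5603 -0.3133  0.1973] 133.4 [409, 326]
stand top [ 0.5604 -0.3166  0.2076] 20.1 [409]
stand side [ 0.5616 -0.3106  0.202 ] 56.2 [326]
sign both [0.5916 0.011  0.0482] 203.1 [875, 623]
sign top [0.5916 0.011  0.069 ] 44.2 [875]
sign side [0.592  0.0121 0.0308] 155.1 [623]
```

View pics/fit1.png

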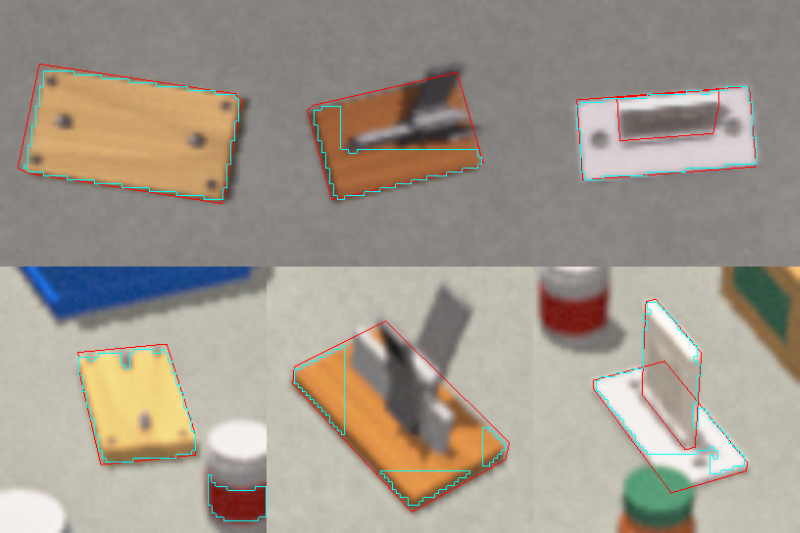

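```bash
python3 - <<'E'
from run import *
t=cv2.imread('pics/top0.png'); s=cv2.imread('pics/side0.png')
BT=[box(-40,40,-75,75,19.9,20)];SQ=[box(-35,35,-55,55,14.9,15)]
run({'base':(BT,[.545,.323,-.18],obs('top',t,(166,170),wood(52)))},t,s,'pics/x.png')
run({'baseS':(BT,[.545,.323,-.18],obs('side',s,(251,160),wood(85),[(270,290,175,200)]))},t,s,'pics/x2.png')
run({'baseB':(BASE,[.545,.323,-.18],obs('side',s,(251,160),wood(45),[(270,290,175,200)]))},t,s,'pics/x3.png')
run({'stand':(SQ,[.56,-.314,.2],obs('top',t,(386,158),wood(52),[(371,410,136,162)]))},t,s,'pics/x4.png')
I=np.hstack([cv2.imread(f'pics/x{i}.png') for i in('','2','3','4')]); I=cv2.resize(I,(800,200*I.shape[0]//I.shape[0]*1*2 if 0 else int(800*I.shape[0]/I.shape[1])))
print(I.shape)
s_=s[150:185,235:270]; print((s_[...,2].astype(int)-s_[...,0])[::2,17])
# pin dark centroids
for n,im,uv in(('top',t,(166,170)),('side',s,(251,160))):
    for sgn in(1,-1):
        x=[.545,.324,-.19]; P=place(np.array([[0,.05*sgn,.02],[0,.05*sgn,.036]]),x); print(n,sgn,proj(n,P).round(1).tolist())
        c=proj(n,P).mean(0).round().astype(int); w=im[c[1]-5:c[1]+6,c[0]-5:c[0]+6].astype(int); print((w[...,2]-w[...,0]))
E
```

```text
base both [ 0.5429  0.3233 -0.1739] 17.2 [1380]
base top [ 0.5429  0.3233 -0.1739] 17.2 [1380]
baseS both [ 0.5416  0.3159 -0.1765] 29.6 [564]
baseS side [ 0.5416  0.3159 -0.1765] 29.6 [564]
baseB both [ 0.5453  0.3265 -0.1719] 32.8 [688]
baseB side [ 0.5453  0.3265 -0.1719] 32.8 [688]
stand both [ 0.5575 -0.3122  0.2081] 9.5 [409]
stand top [ 0.5575 -0.3122  0.2081] 9.5 [409]
(200, 800, 3)
[113 112 114 116 114 111 106  86  88 116 119  86  67  22  14  14  11  17]
top 1 [[148.5, 166.3], [146.6, 165.1]]
[[ 99 100 101 100 100  99 100  98 100  98  97]
 [101  99  99 100 102  99  99 100 101 100  99]
 [ 99  96 100  97 100  98  99  97 100 101 100]
 [ 98  96  95  92  88  89  95  97  96  98  99]
 [ 98  99  93  76  45  42  68  90  97  97  98]
 [ 99  95  87  49  10   2  26  70  97  98  98]
 [ 98  97  83  46  12   2  15  65  96  96  98]
 [102 100  98  85  55  37  48  74  97  98  97]
 [ 98 100 100  98  99  97  95  99 100 100 101]
 [ 99  97  98 101  98 100 100  99  99 100  98]
 [100 101  99  99  98 100 100  98  98  98 101]]
top -1 [[182.0, 171.7], [180.7, 170.5]]
[[101 100  99  99  99 101 100 101 1
[... 899 characters left out ...]
 [108 106 115 115 117 106 114 115 112 112 114]
 [109 112 109 110 112 115 117 112 114 111 111]
 [109 110 114 116 112 113 114 117 114 113 113]]
side -1 [[253.3, 166.1], [253.2, 162.0]]
[[112 115 111 112 112 114 112 112 116 109 115]
 [116 116 114 112 111 118 112 116 116 110 116]
 [113 112 111 111 110 113 111 114 118 111 114]
 [114 114 114 111 106  86  87 110 115 111 110]
 [113 117 112 115  98  58  60 108 117 112 113]
 [114 113 113 112  86  16  23 101 114 116 112]
 [118 113 114 106  80   9  10  82 117 114 117]
 [112 115 111 113  88  20  12  86 122 117 109]
 [109 111 113 116 112  70  62 111 116 114 111]
 [111 119 112 112 116 114 108 117 117 110 108]
 [111 115 114 112 115 117 118 119 116 119 112]]
```

The top face fits cleanly: base at (0.543,0.323) from the top camera and (0.545,0.3265) from the side, sign at (0.592,0.011), yaw ≈0.06. All of these are within reach. Next, the helper for increments and the distances to the sign.

```bash
cat >> h.py <<'E'
def go(pos,ang):
    "increments to TCP pos with tool down and tool y at world angle ang (mod pi, nearest)"
    s,p,r=st(); M=r.as_matrix(); cur=np.arctan2(M[1,1],M[0,1]); ang=cur+(ang-cur+np.pi/2)%np.pi-np.pi/2
    y=np.array([np.cos(ang),np.sin(ang),0]); z=np.array([0,0,-1]); T=np.c_[np.cross(y,z),y,z]
    print(pos,'cm',(M.T@(np.array(pos)-p)*100).round(2),'rot',R.from_matrix(M.T@T).as_rotvec().round(3),'t',round(s['clock'],2))
E
python3 - <<'E'
from h import *
go([.592,.011,.2],.06)
E
```

```text
[0.592, 0.011, 0.2] cm [-55.39 -31.56   4.53] rot [-0.    -0.     1.168] t 0.6
```

Call:
{"api": "drive_tool", "payload": {
  "increments": "-55.39 -31.56 0 0 0 1.168 8.5; -55.39 -31.56 0 0 0 1.168 8.5; -55.39 -31.56 0 0 0 1.168 8.5; -55.39 -31.56 0 0 0 1.168 8.5; -55.39 -31.56 0 0 0 1.168 8.5; -55.39 -31.56 0 0 0 1.168 8.5; -55.39 -31.56 0 0 0 1.168 8.5; -55.39 -31.56 0 0 0 1.168 8.5"
}}

```text
clock: 1.27
tool_pos: [0.3947, 0.2399, 0.2456]
eef_rot: [0.0, 0.624, 0.781, 0.0]
force: [-0.1, 1.4, 1.2]
width: 0.0849
grip_force: 0.0
```

```bash
python3 - <<'E'
from h import *
go([.592,.011,.2],.06)
E
```

```text
[0.592, 0.011, 0.2] cm [-26.67  14.2    4.57] rot [ 0.001 -0.     0.162] t 1.27
```

Call:
{"api": "drive_tool", "payload": {
  "increments": "-26.67 14.2 4.5 0 0 0.162 8.5; -26.67 14.2 4.5 0 0 0.162 8.5; -26.67 14.2 4.5 0 0 0.162 8.5; -26.67 14.2 4.5 0 0 0.162 8.5; -26.67 14.2 4.5 0 0 0.162 8.5; -26.67 14.2 4.5 0 0 0.162 8.5; -26.67 14.2 4.5 0 0 0.162 8.5; -26.67 14.2 4.5 0 0 0.162 8.5"
}}

```text
clock: 1.93
tool_pos: [0.595, 0.0099, 0.1989]
eef_rot: [0.0, 0.685, 0.729, -0.0]
force: [-1.0, 0.3, -0.3]
width: 0.0849
grip_force: 0.0
```

Call:
{"api": "drive_tool", "payload": {
  "increments": "0 0 0 0 0 0 8.5; 0 0 0 0 0 0 8.5; 0 0 0 0 0 0 8.5"
}}

```text
clock: 2.18
tool_pos: [0.5916, 0.0147, 0.2004]
eef_rot: [-0.0, 0.683, 0.73, -0.0]
force: [0.0, -0.6, -0.3]
width: 0.0848
grip_force: 0.0
```

```bash
python3 - <<'E'
from h import *
go([.592,.011,.07],.06)
E
```

```text
[0.592, 0.011, 0.07] cm [-0.37  0.02 13.04] rot [-0.001 -0.     0.006] t 2.18
```

Call:
{"api": "drive_tool", "payload": {
  "increments": "-0.37 0.02 4 0 0 0.006 8.5; -0.37 0.02 8 0 0 0.006 8.5; -0.37 0.02 11 0 0 0.006 8.5; -0.37 0.02 13 0 0 0.006 8.5; -0.37 0.02 13 0 0 0.006 6; -0.37 0.02 13 0 0 0.006 5"
}}

```text
clock: 2.68
tool_pos: [0.5918, 0.0115, 0.0706]
eef_rot: [-0.001, 0.685, 0.729, -0.0]
force: [-0.5, -0.6, 0.9]
width: 0.0633
grip_force: 0.0
```

Call:
{"api": "drive_tool", "payload": {
  "increments": "0 0 0 0 0 0 3; 0 0 0 0 0 0 2; 0 0 0 0 0 0 1.5; 0 0 0 0 0 0 1; 0 0 0 0 0 0 0.5; 0 0 0 0 0 0 0; 0 0 0 0 0 0 0; 0 0 0 0 0 0 0"
}}

```text
clock: 3.35
tool_pos: [0.5929, 0.0102, 0.0706]
eef_rot: [0.0, 0.686, 0.728, 0.0]
force: [-1.8, -0.4, 3.5]
width: 0.0073
grip_force: 62.1
```

Call:
{"api": "drive_tool", "payload": {
  "increments": "0 0 -1 0 0 0 0; 0 0 -3 0 0 0 0; 0 0 -6 0 0 0 0; 0 0 -9 0 0 0 0; 0 0 -12 0 0 0 0; 0 0 -14 0 0 0 0; 0 0 -14 0 0 0 0"
}}

```text
clock: 3.93
tool_pos: [0.5947, 0.0103, 0.2154]
eef_rot: [0.003, 0.686, 0.728, 0.002]
force: [0.4, 0.1, -2.5]
width: 0.0072
grip_force: 61.2
```

```bash
python3 - <<'E'
from h import *
s,p,r=st();print(r.as_matrix().round(4),s['force'],s['width'])
go([.544,.325,.2106],-.174)
E
```

```text
[[-5.990e-02  9.982e-01  7.100e-03]
 [ 9.982e-01  5.990e-02  0.000e+00]
 [-4.000e-04  7.100e-03 -1.000e+00]] [ 0.40385611  0.12669713 -2.52271356] 0.007237199851230988
[0.544, 0.325, 0.2106] cm [31.72 -3.18  0.45] rot [ 0.007 -0.     0.234] t 3.93
```

Call:
{"api": "drive_tool", "payload": {
  "increments": "2 -0.2 0 0 0 0.015 0; 5 -0.5 0 0 0 0.04 0; 9 -0.9 0 0 0 0.07 0; 13 -1.3 0 0 0 0.1 0; 17 -1.7 0 0 0 0.13 0; 21 -2.1 0 0 0 0.16 0; 25 -2.5 0 0 0 0.19 0; 28.5 -2.9 0 0 0 0.21 0"
}}

```text
clock: 4.6
tool_pos: [0.5456, 0.2952, 0.2093]
eef_rot: [-0.0, 0.758, 0.652, -0.001]
force: [0.7, 0.4, -2.6]
width: 0.0074
grip_force: 61.2
```

Call:
{"api": "drive_tool", "payload": {
  "increments": "2 -0.2 0 0 0 0.015 0; 3.1 -0.3 0 0 0 0.024 0; 3.1 -0.3 0 0 0 0.024 0; 3.1 -0.3 0 0 0 0.024 0"
}}

```text
clock: 4.93
tool_pos: [0.5481, 0.3238, 0.2094]
eef_rot: [0.0, 0.766, 0.643, -0.001]
force: [0.1, 0.1, -2.7]
width: 0.0076
grip_force: 61.2
```

```bash
python3 - <<'E'
from h import *
go([.544,.325,.151],-.174)
E
```

```text
[0.544, 0.325, 0.151] cm [ 0.05 -0.42  5.84] rot [-0.001  0.002  0.001] t 4.93
```

Call:
{"api": "drive_tool", "payload": {
  "increments": "0.05 -0.42 2 0 0 0 0; 0.05 -0.42 4 0 0 0 0; 0.05 -0.42 6 0 0 0 0; 0.05 -0.42 7 0 0 0 0; 0.05 -0.42 7 0 0 0 0; 0.05 -0.42 7 0 0 0 0; 0.05 -0.42 7 0 0 0 0"
}}

```text
clock: 5.52
tool_pos: [0.5451, 0.325, 0.1415]
eef_rot: [0.0, 0.766, 0.643, 0.001]
force: [-0.7, 0.1, -2.3]
width: 0.0071
grip_force: 61.0
```

```bash
python3 - <<'E'
from h import *
t=vision.snapshot('top');s=vision.snapshot('side');cv2.imwrite('pics/top1.png',t);cv2.imwrite('pics/side1.png',s)
_,p,r=st();print(p,r.as_matrix().round(4))
a=proj('top',[.544,.325,.05])[0].astype(int);b=proj('side',[.544,.325,.07])[0].astype(int);print(a,b)
c=lambda im,u,v:cv2.resize(im[v-40:v+40,u-40:u+40],(400,400),interpolation=cv2.INTER_CUBIC)
cv2.imwrite('pics/c2.png',np.hstack([c(t,*a),c(s,*b)]))
E
```

```text
[0.54513532 0.32542715 0.14164642] [[ 0.1734  0.9848  0.0018]
 [ 0.9848 -0.1734  0.001 ]
 [ 0.0012  0.0016 -1.    ]]
[161 167] [250 145]
```

View pics/c2.png

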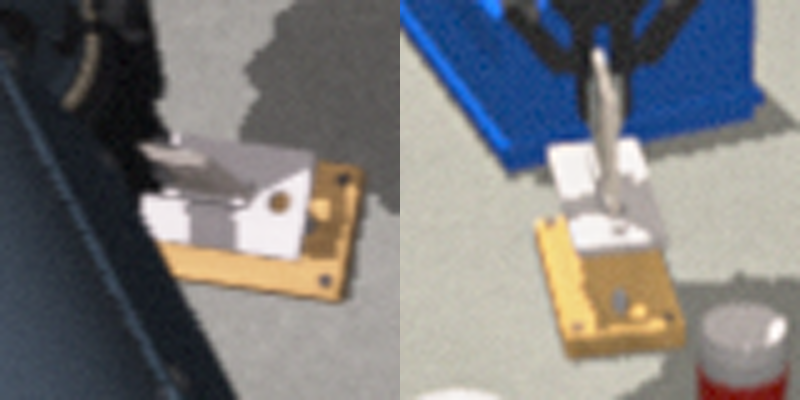

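Top crop: the right half of the foot shows over the base, with a hole at crop (279,203); the arm hides the rest. Side crop: the foot is centred over the back half of the base as expected for its height, with the near pin at crop (618,298). I measure the foot's lower edges by colour in both cameras.

```bash
cat > edge.py <<'E'
from h import *
def chroma(im):
    f=cv2.GaussianBlur(im,(0,0),.6).astype(np.float32); return (f[...,2]-f[...,0])/(f[...,2]+20)
def edge(n,im,p0,p1,out,z,rng=.012):
    "median offset (m) along out of the neutral->wood edge, sampling between local world pts p0,p1"
    C=chroma(im); d=np.arange(-rng,rng,.0005); r=[]
    for a in np.linspace(0,1,12):
        P=(np.array(p0)*(1-a)+np.array(p1)*a)[None]+d[:,None]*np.array(out)
        uv=proj(n,np.c_[P,np.full(len(P),z)]).astype(np.float32)
        v=cv2.remap(C,uv[None,:,0],uv[None,:,1],cv2.INTER_LINEAR)[0]
        lo,hi=v[:6].mean(),v[-6:].mean(); 
        if hi-lo<.2: continue
        i=np.argmax(v>(lo+hi)/2); r.append(d[i])
    return np.round(np.array(r)*1000,1)
E
python3 - <<'E'
from edge import *
s,p,r=st(); M=r.as_matrix(); ex=M[:2,1]; ey=M[:2,0]; z=p[2]-.0706; o=p[:2]; print(o,z,np.arctan2(ex[1],ex[0]))
L=lambda x,y:o+ex*x+ey*y
for n in('top','side'):
    im=cv2.imread(f'pics/{n}1.png')
    print(n,'-y end',edge(n,im,L(-.025,-.065),L(.025,-.065),-ey,z))
    print(n,'-x edge',edge(n,im,L(-.03,-.06),L(-.03,.05),-ex,z))
E
```

```text
[0.54513532 0.32542715] 0.07104641631010888 -0.17430065406651646
top -y end [ 0.   0.5  1.   3.5  3.5  1.   0.5  0.   0.   0.  -0.5  0. ]
top -x edge [ 0.   0.5  0.  -0.5 -1.  -1.   0.  -1. ]
side -y end [0.5 1.5 2.  1.  1.5 1.  1.5 1.5 1.5 1.5 1. ]
side -x edge [-1.5 -0.5  0.  -0.5 -2.5]
```

```bash
python3 - <<'E'
from h import *
go([.5434,.3251,.112],-.174)
E
```

```text
[0.5434, 0.3251, 0.112] cm [-0.07 -0.17  2.96] rot [ 0.002 -0.001 -0.   ] t 5.62
```

Call:
{"api": "drive_tool", "payload": {
  "increments": "-0.07 -0.17 1 0.002 -0.001 0 0; -0.07 -0.17 2 0.002 -0.001 0 0; -0.07 -0.17 3 0.002 -0.001 0 0; -0.07 -0.17 3 0.002 -0.001 0 0; -0.07 -0.17 3.3 0.002 -0.001 0 0; -0.07 -0.17 3.6 0.002 -0.001 0 0; -0.07 -0.17 3.8 0.002 -0.001 0 0; -0.07 -0.17 3.8 0.002 -0.001 0 0"
}}

```text
clock: 6.28
tool_pos: [0.5425, 0.3249, 0.1019]
eef_rot: [-0.0, 0.766, 0.643, -0.001]
force: [-1.5, 0.3, -2.4]
width: 0.0072
grip_force: 61.1
```

Call:
{"api": "drive_tool", "payload": {
  "increments": "0.02 0.03 0.2 0 0 0 0; 0.02 0.03 0.4 0 0 0 0; 0.02 0.03 0.6 0 0 0 0; 0.02 0.03 0.6 0 0 0 0"
}}

```text
clock: 6.62
tool_pos: [0.5429, 0.3249, 0.0959]
eef_rot: [-0.0, 0.766, 0.643, -0.001]
force: [0.3, -0.9, -2.4]
width: 0.0077
grip_force: 61.1
```

Call:
{"api": "drive_tool", "payload": {
  "increments": "0 0 0.2 0 0 0 0; 0 0 0.3 0 0 0 0; 0 0 0.4 0 0 0 0; 0 0 0.4 0 0 0 0"
}}

```text
clock: 6.95
tool_pos: [0.5429, 0.3249, 0.0921]
eef_rot: [-0.0, 0.766, 0.643, -0.001]
force: [0.9, -1.4, -2.8]
width: 0.0073
grip_force: 61.1
```

Call:
{"api": "drive_tool", "payload": {
  "increments": "0 0 0.1 0 0 0 0; 0 0 0.15 0 0 0 0; 0 0 0.15 0 0 0 0"
}}

```text
clock: 7.2
tool_pos: [0.5429, 0.3249, 0.0908]
eef_rot: [-0.0, 0.766, 0.643, -0.001]
force: [0.8, -1.6, -2.3]
width: 0.0073
grip_force: 61.4
```

Call:
{"api": "drive_tool", "payload": {
  "increments": "0 0 0.05 0 0 0 0; 0 0 0.1 0 0 0 0; 0 0 0.1 0 0 0 0"
}}

```text
clock: 7.45
tool_pos: [0.5429, 0.3248, 0.0906]
eef_rot: [-0.0, 0.766, 0.643, -0.001]
force: [-2.2, -5.5, 6.2]
width: 0.0075
grip_force: 62.8
```

Call:
{"api": "drive_tool", "payload": {
  "increments": "0 0 0 0 0 0 0.8; 0 0 0 0 0 0 1.5; 0 0 0 0 0 0 3; 0 0 0 0 0 0 5; 0 0 0 0 0 0 6; 0 0 0 0 0 0 6"
}}

```text
clock: 7.95
tool_pos: [0.5429, 0.3252, 0.0897]
eef_rot: [-0.0, 0.766, 0.643, -0.001]
force: [0.2, -0.6, -0.3]
width: 0.0602
grip_force: 0.0
```

Call:
{"api": "drive_tool", "payload": {
  "increments": "0 0 -3 0 0 0 6; 0 0 -7 0 0 0 6; 0 0 -11 0 0 0 7; 0 0 -15 0 0 0 8.5; 0 0 -15 0 0 0 8.5"
}}

```text
clock: 8.37
tool_pos: [0.5455, 0.3266, 0.2483]
eef_rot: [0.0, 0.766, 0.643, 0.005]
force: [0.6, -0.6, 0.9]
width: 0.0851
grip_force: 0.0
```

```bash
python3 - <<'E'
from h import *
go([.565,-.325,.24],.205)
E
```

```text
[0.565, -0.325, 0.24] cm [-63.84  13.2    0.5 ] rot [ 0.008 -0.005 -0.379] t 8.37
```

Call:
{"api": "drive_tool", "payload": {
  "increments": "-34 7 0 0.008 -0.005 -0.2 8.5; -34 7 0 0.008 -0.005 -0.2 8.5; -34 7 0 0.008 -0.005 -0.2 8.5; -34 7 0 0.008 -0.005 -0.2 8.5; -34 7 0 0.008 -0.005 -0.2 8.5; -34 7 0 0.008 -0.005 -0.2 8.5; -34 7 0 0.008 -0.005 -0.2 8.5; -34 7 0 0.008 -0.005 -0.2 8.5"
}}

```text
clock: 9.03
tool_pos: [0.5526, -0.0097, 0.2402]
eef_rot: [-0.002, 0.698, 0.716, -0.005]
force: [0.4, 0.0, 0.5]
width: 0.0851
grip_force: 0.0
```

Call:
{"api": "drive_tool", "payload": {
  "increments": "0 0 0 0 0 0 8.5; 0 0 0 0 0 0 8.5"
}}

```text
clock: 9.2
tool_pos: [0.5529, -0.0101, 0.24]
eef_rot: [-0.002, 0.699, 0.715, -0.005]
force: [-0.2, 0.3, 0.7]
width: 0.0853
grip_force: 0.0
```

```bash
python3 - <<'E'
from h import *
t=vision.snapshot('top');s=vision.snapshot('side');cv2.imwrite('pics/top2.png',t);cv2.imwrite('pics/side2.png',s)
print(st()[1]); rows=[]
from fit import *
cl=place(np.array([[0,0,.061],[.0255,.0,.103],[-.0255,0,.103],[.0,.0,.015],[0,.04,.045],[0,-.04,.045]]),[.5575,-.3122,.207])
for n,im,P in(('top',t,(.543,.325,.06)),('side',s,(.543,.325,.06)),('top',t,(.56,-.32,.06)),('side',s,(.56,-.32,.07))):
    u,v=proj(n,P)[0].astype(int); u=min(u,480);print(n,u,v,proj(n,cl).round(1).tolist())
    rows.append(cv2.resize(im[v-30:v+30,u-30:u+30],(300,300),interpolation=cv2.INTER_CUBIC))
cv2.imwrite('pics/c3.png',np.vstack([np.hstack(rows[:2]),np.hstack(rows[2:])]))
E
```

```text
[ 0.55288504 -0.00764922  0.23996249]
top 160 166 [[390.2, 154.5], [393.0, 141.4], [398.5, 159.6], [384.6, 158.6], [374.4, 159.3], [402.0, 152.7]]
side 250 147 [[348.1, 282.8], [359.0, 265.1], [341.0, 274.3], [346.0, 296.5], [336.0, 276.5], [359.4, 299.4]]
top 392 153 [[390.2, 154.5], [393.0, 141.4], [398.5, 159.6], [384.6, 158.6], [374.4, 159.3], [402.0, 152.7]]
side 351 282 [[348.1, 282.8], [359.0, 265.1], [341.0, 274.3], [346.0, 296.5], [336.0, 276.5], [359.4, 299.4]]
```

View pics/c3.png

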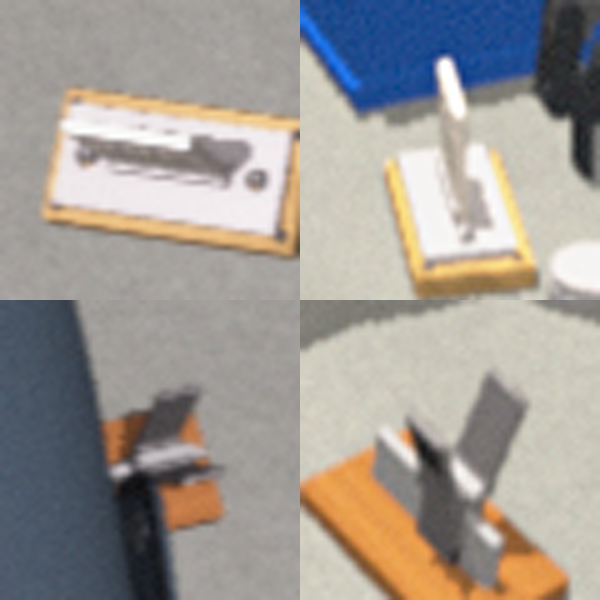

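The top-left and side crops show the sign seated flush inside the base outline, with the board upright. The bottom crops show the clip on the fin. In the side view its +x handle top is at about (362.6,269.6), so it sits about 13 mm toward -y from the stand's centre. I refine this by fitting the +x handle plate.

```bash
cat > clipfit.py <<'E'
from m import *
def plate(th=2.5):
    o=np.array([[10.9,-5.4],[25.6,42.3],[25.6-th,42.3+.8],[10.9-th,-4.6]])+[0,61]
    return np.array([[a,y,b] for a,b in o for y in(-12,12)])/1000
H=[plate()]
dark=lambda c:(c.max(2)<th)&(c[...,2]-c[...,0]<30)
E
python3 - <<'E'
import clipfit
from clipfit import *
from scipy.optimize import minimize
t=cv2.imread('pics/top0.png'); s=cv2.imread('pics/side0.png')
print(s[270,362],s[262,372],t[144,396],t[135,390])
ob=[]
for n,im,uv,keep,th in(('top',t,(394,146),(380,410,128,149),107),('side',s,(362,275),(350,378,258,283),150)):
    clipfit.th=th; o=list(obs(n,im,uv,clipfit.dark,hw=20)); r=o[2]; g=np.zeros((40,40)); g[keep[2]-r[1]:keep[3]-r[1],keep[0]-r[0]:keep[1]-r[0]]=1; o[3]=g; ob.append(o)
a0=.207; c=np.array([.5575,-.3122]); ey=np.array([-np.sin(a0),np.cos(a0)]); ex=np.array([np.cos(a0),np.sin(a0)])
for nm,o in(('both',ob),('top',ob[:1]),('side',ob[1:])):
    f=lambda x:sum((np.abs(render(n,H,[*(c+ex*x[0]+ey*x[1]),a0],r)-m)*g).sum() for n,m,r,g in o)
    q=min((minimize(f,[0,y0],method='Nelder-Mead',options=dict(initial_simplex=[[0,y0],[.004,y0],[0,y0+.006]])) for y0 in(-.018,-.012,-.006)),key=lambda q:q.fun)
    print(nm,'local',q.x.round(4),q.fun,'world',c+ex*q.x[0]+ey*q.x[1],[float((z[1]*z[3]).sum().round()) for z in o])
E
```

```text
[127 128 137] [177 192 191] [58 56 61] [129 130 134]
both local [-0.0006 -0.0124] 31.894117647058824 world [ 0.55950786 -0.32446296] [72.0, 147.0]
top local [-0.0011 -0.0103] 11.399999999999999 world [ 0.55855479 -0.32254814] [72.0]
side local [-0.0035 -0.0145] 6.192156862745098 world [ 0.5570695 -0.3271351] [147.0]
```

```bash
python3 - <<'E'
from h import *
go([.559,-.325,.2],.207)
E
```

```text
[0.559, -0.325, 0.2] cm [-31.72  -0.15   4.14] rot [-0.011  0.004 -0.182] t 9.3
```

Call:
{"api": "drive_tool", "payload": {
  "increments": "-31.72 -0.15 0 -0.011 0.004 -0.182 8.5; -31.72 -0.15 0 -0.011 0.004 -0.182 8.5; -31.72 -0.15 0 -0.011 0.004 -0.182 8.5; -31.72 -0.15 0 -0.011 0.004 -0.182 8.5; -31.72 -0.15 0 -0.011 0.004 -0.182 8.5; -31.72 -0.15 0 -0.011 0.004 -0.182 8.5; -31.72 -0.15 2 -0.011 0.004 -0.182 8.5; -31.72 -0.15 4 -0.011 0.004 -0.182 8.5"
}}

```text
clock: 9.97
tool_pos: [0.5617, -0.3271, 0.2048]
eef_rot: [0.003, 0.629, 0.777, 0.0]
force: [0.6, -0.2, -0.2]
width: 0.0851
grip_force: 0.0
```

Call:
{"api": "drive_tool", "payload": {
  "increments": "0 0 0 0 0 0 8.5; 0 0 0 0 0 0 8.5; 0 0 0 0 0 0 8.5; 0 0 0 0 0 0 8.5"
}}

```text
clock: 10.3
tool_pos: [0.5602, -0.3231, 0.2028]
eef_rot: [0.0, 0.629, 0.777, 0.0]
force: [0.6, -0.7, -0.3]
width: 0.0853
grip_force: 0.0
```

```bash
python3 - <<'E'
from h import *
go([.559,-.325,.090],.207)
E
```

```text
[0.559, -0.325, 0.09] cm [-0.16 -0.17 11.28] rot [0.001 0.    0.003] t 10.3
```

Call:
{"api": "drive_tool", "payload": {
  "increments": "-0.16 -0.17 3 0 0 0 8.5; -0.16 -0.17 6 0 0 0 8.5; -0.16 -0.17 9 0 0 0 8.5; -0.16 -0.17 11.3 0 0 0 8.5; -0.16 -0.17 11.3 0 0 0 8.5; -0.16 -0.17 11.3 0 0 0 8.5"
}}

```text
clock: 10.8
tool_pos: [0.5582, -0.3252, 0.0893]
eef_rot: [-0.001, 0.629, 0.777, 0.0]
force: [1.1, -0.6, 1.3]
width: 0.0849
grip_force: 0.0
```

```bash
python3 - <<'E'
from h import *
s=vision.snapshot('side');t=vision.snapshot('top');cv2.imwrite('pics/side3.png',s)
S_,p,r=st();print(p,S_['force'],np.arctan2(r.as_matrix()[1,1],r.as_matrix()[0,1]))
cv2.imwrite('pics/c4.png',np.hstack([cv2.resize(s[235:325,305:395],(400,400),interpolation=2),cv2.resize(t[110:200,345:435],(400,400),interpolation=2)]))
E
```

```text
[ 0.55931719 -0.32652143  0.09131472] [-1.65846538 -0.5183141   0.46295052] 0.20920558207452467
```

View pics/c4.png

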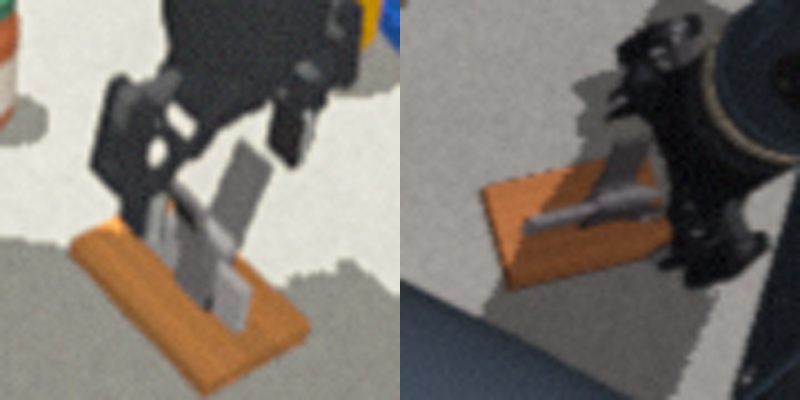

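Side crop: the right finger's tip is at crop (290,160), outside the +x handle, and the left finger's tip is at crop (130,222), outside the -x handle. The handles lie between the fingers. I check the offset along the clip's width numerically.

```bash
python3 - <<'E'
from h import *
_,p,r=st(); M=r.as_matrix()
f=lambda n,P,o:(proj(n,P)-o)*400/90
for n,o in(('side',[305,235]),('top',[345,110])):
    for sy in(1,-1):
        for back in(-.001,-.013):
            print(n,'finger',sy,back,f(n,np.array([p+M@[sx*.011,sy*.0425,.014+back] for sx in(1,-1)]),o).round().tolist())
c=np.array([.559,-.325]); a=.207; ex=np.array([np.cos(a),np.sin(a)]);ey=np.array([-ex[1],ex[0]])
for sx in(1,-1):
    print('handle',sx,f('side',np.array([[*(c+ex*sx*.0255+ey*k*.012),.103] for k in(1,-1)]),[305,235]).round().tolist())
E
```

```text
side finger 1 -0.001 [[262.0, 160.0], [293.0, 188.0]]
side finger 1 -0.013 [[265.0, 144.0], [296.0, 171.0]]
side finger -1 -0.001 [[131.0, 229.0], [161.0, 258.0]]
side finger -1 -0.013 [[133.0, 212.0], [163.0, 242.0]]
top finger 1 -0.001 [[197.0, 126.0], [232.0, 117.0]]
top finger 1 -0.013 [[204.0, 120.0], [239.0, 111.0]]
top finger -1 -0.001 [[237.0, 258.0], [272.0, 249.0]]
top finger -1 -0.013 [[244.0, 253.0], [280.0, 245.0]]
handle 1 [[239.0, 136.0], [273.0, 166.0]]
handle -1 [[159.0, 177.0], [192.0, 208.0]]
```

Call:
{"api": "drive_tool", "payload": {
  "increments": "0 0 0 0 0 0 6.5; 0 0 0 0 0 0 5.5; 0 0 0 0 0 0 5; 0 0 0 0 0 0 4.5; 0 0 0 0 0 0 4; 0 0 0 0 0 0 3.5; 0 0 0 0 0 0 3; 0 0 0 0 0 0 2.6"
}}

```text
clock: 11.57
tool_pos: [0.5601, -0.3276, 0.0916]
eef_rot: [0.003, 0.63, 0.777, 0.001]
force: [3.2, 1.8, 7.1]
width: 0.0265
grip_force: 12.9
```

Call:
{"api": "drive_tool", "payload": {
  "increments": "0 0 0 0 0 0 2; 0 0 0 0 0 0 1; 0 0 0 0 0 0 0; 0 0 0 0 0 0 0; 0 0 0 0 0 0 0; 0 0 0 0 0 0 0"
}}

```text
clock: 12.07
tool_pos: [0.5595, -0.3278, 0.0915]
eef_rot: [0.003, 0.63, 0.777, 0.0]
force: [1.1, -0.5, 12.6]
width: 0.0219
grip_force: 60.3
```

Call:
{"api": "drive_tool", "payload": {
  "increments": "0 0 -0.5 0 0 0 0; 0 0 -1.5 0 0 0 0; 0 0 -3 0 0 0 0; 0 0 -5 0 0 0 0; 0 0 -8 0 0 0 0; 0 0 -11 0 0 0 0; 0 0 -13 0 0 0 0; 0 0 -13 0 0 0 0"
}}

```text
clock: 12.73
tool_pos: [0.5592, -0.3276, 0.2245]
eef_rot: [0.003, 0.63, 0.777, 0.001]
force: [0.4, -1.1, -0.6]
width: 0.0216
grip_force: 60.4
```

Call:
{"api": "drive_tool", "payload": {
  "increments": "0 0 0 0 0 0 0; 0 0 0 0 0 0 0"
}}

```text
clock: 12.9
tool_pos: [0.5575, -0.3265, 0.2183]
eef_rot: [-0.001, 0.63, 0.777, -0.0]
force: [0.4, 0.3, -0.6]
width: 0.0216
grip_force: 60.4
```

```bash
python3 - <<'E'
from h import *
s=vision.snapshot('side');cv2.imwrite('pics/side4.png',s);t=vision.snapshot('top');cv2.imwrite('pics/top4.png',t)
S_,p,r=st();print(p,S_['force'],r.as_matrix().round(4),S_['width'])
M=r.as_matrix()
u,v=proj('side',p+[0,0,-.04])[0].astype(int); print(u,v,[proj('side',p+M@[0,0,d]).round(1).tolist()[0] for d in(0,.034,.077)])
cv2.imwrite('pics/c5.png',cv2.resize(s[v-40:v+40,u-40:u+40],(600,600),interpolation=2))
go([.5429,.3249,.29],-.174)
E
```

```text
[ 0.55724691 -0.32635283  0.21751809] [-0.40774433 -0.10386454 -1.32285556] [[-0.2065  0.9784 -0.0022]
 [ 0.9784  0.2065  0.0014]
 [ 0.0018 -0.0018 -1.    ]] 0.02184243877618377
357 249 [[359.6, 234.5], [357.5, 246.9], [355.1, 261.8]]
[0.5429, 0.3249, 0.29] cm [64.03 12.03 -7.15] rot [-0.002 -0.001  0.382] t 13.0
```

View pics/c5.png

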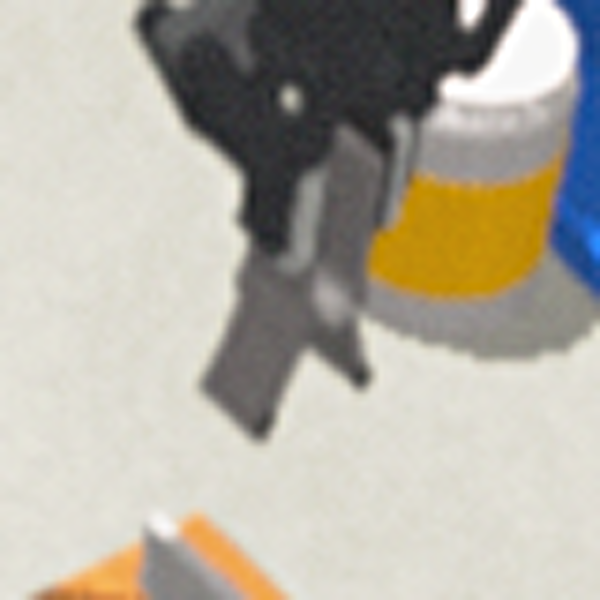

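Crop: the clip is held with its jaws wide open, the jaw tips at crop (232,411) and (365,383). The tips lie about 75 mm below the TCP and about centred along the width. The fin is free below. Next I traverse high to a point above the sign.

Call:
{"api": "drive_tool", "payload": {
  "increments": "1 0.2 -2 0 0 0 0; 4 0.8 -4 0 0 0.02 0; 8 1.5 -4 0 0 0.05 0; 12 2.3 -4 0 0 0.08 0; 16 3 -4 0 0 0.1 0; 20 3.8 -4 0 0 0.12 0; 24 4.5 -4 0 0 0.14 0; 28 5.3 -4 0 0 0.17 0"
}}

```text
clock: 13.67
tool_pos: [0.5509, -0.04, 0.2579]
eef_rot: [-0.001, 0.694, 0.72, -0.001]
force: [0.9, -0.5, -0.2]
width: 0.0214
grip_force: 60.5
```

```bash
python3 - <<'E'
from h import *
go([.5429,.3249,.26],-.174)
E
```

```text
[0.5429, 0.3249, 0.26] cm [36.49  0.55 -0.2 ] rot [-0.002 -0.     0.211] t 13.67
```

Call:
{"api": "drive_tool", "payload": {
  "increments": "4 0 -0.2 0 0 0.03 0; 8 0.1 -0.2 0 0 0.06 0; 12 0.2 -0.2 0 0 0.09 0; 16 0.3 -0.2 0 0 0.12 0; 20 0.4 -0.2 0 0 0.15 0; 24 0.4 -0.2 0 0 0.17 0; 28 0.5 -0.2 0 0 0.19 0; 32 0.5 -0.2 0 0 0.2 0"
}}

```text
clock: 14.33
tool_pos: [0.544, 0.2799, 0.2598]
eef_rot: [-0.0, 0.762, 0.647, -0.001]
force: [1.4, -0.7, -0.3]
width: 0.0215
grip_force: 60.5
```

Call:
{"api": "drive_tool", "payload": {
  "increments": "2 0 0 0 0 0.005 0; 3.5 0 0 0 0 0.01 0; 3.5 0 0 0 0 0.01 0; 3.5 0 0 0 0 0.01 0; 3.5 0 0 0 0 0.01 0"
}}

```text
clock: 14.75
tool_pos: [0.55, 0.312, 0.2601]
eef_rot: [-0.0, 0.765, 0.644, -0.001]
force: [-0.2, -0.2, -0.4]
width: 0.0217
grip_force: 60.5
```

```bash
python3 - <<'E'
from h import *
_,p,r=st();print(p)
go([.5429,.3249,.215],-.174)
E
```

```text
[0.55004507 0.31195386 0.26013608]
[0.5429, 0.3249, 0.215] cm [ 1.16 -0.92  4.51] rot [-0.001  0.001  0.002] t 14.75
```

Call:
{"api": "drive_tool", "payload": {
  "increments": "0.6 -0.5 0 0 0 0 0; 1.16 -0.92 0 0 0 0 0; 1.16 -0.92 2 0 0 0 0; 1.16 -0.92 4 0 0 0 0; 1.16 -0.92 4.5 0 0 0 0; 1.16 -0.92 4.5 0 0 0 0; 1.16 -0.92 4.5 0 0 0 0"
}}

```text
clock: 15.33
tool_pos: [0.5433, 0.3256, 0.2166]
eef_rot: [-0.0, 0.765, 0.644, 0.0]
force: [1.1, -0.7, -0.1]
width: 0.0217
grip_force: 60.5
```

```bash
python3 - <<'E'
from fit import *
s=vision.snapshot('side');cv2.imwrite('pics/side5.png',s)
_,p,r=st();M=r.as_matrix();print(p)
o=np.array([210,85]); im=cv2.resize(s[85:165,210:290],(600,600),interpolation=2); f=lambda P:((proj('side',P)-o+.5)*7.5).astype(int)
for sx in(1,-1):
    q=f(np.array([p+M@[y,sx*.0165,.075] for y in(-.012,.012)])); cv2.line(im,tuple(map(int,q[0])),tuple(map(int,q[1])),(0,0,255),1)
b=f(place(np.array([[x,y,.113] for x,y in((-.004,-.035),(.004,-.035),(.004,.035),(-.004,.035))]),[.5429,.3249,-.174])); cv2.polylines(im,[b.astype(np.int32)],True,(0,200,0),1)
cv2.imwrite('pics/c6.png',im); go([.5429,.3249,.168],-.174)
E
```

```text
[0.54360825 0.3258298  0.21713923]
[0.5429, 0.3249, 0.168] cm [-0.11 -0.06  4.91] rot [ 0.001 -0.001  0.002] t 15.38
```

View pics/c6.png

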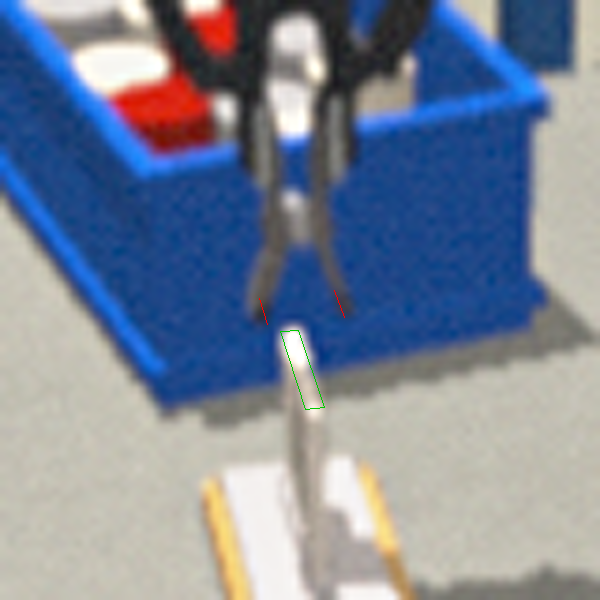

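The overlay shows the predicted jaw tips (red, about (264,312) and (340,305)) on the real jaws, and the predicted board top (green) on the real board, well inside the gap. I lower slowly.

Call:
{"api": "drive_tool", "payload": {
  "increments": "-0.11 -0.06 1 0 0 0 0; -0.11 -0.06 2 0 0 0 0; -0.11 -0.06 2.8 0 0 0 0; -0.11 -0.06 3.5 0 0 0 0; -0.11 -0.06 4.2 0 0 0 0; -0.11 -0.06 4.7 0 0 0 0; -0.11 -0.06 4.9 0 0 0 0; -0.11 -0.06 4.9 0 0 0 0"
}}

```text
clock: 16.05
tool_pos: [0.5423, 0.3246, 0.1663]
eef_rot: [-0.0, 0.765, 0.644, -0.001]
force: [0.5, -0.6, -0.3]
width: 0.0216
grip_force: 60.5
```

Call:
{"api": "drive_tool", "payload": {
  "increments": "0 0 0 0 0 0 0; 0 0 0 0 0 0 0; 0 0 0 0 0 0 0; 0 0 0 0 0 0 0"
}}

```text
clock: 16.38
tool_pos: [0.5427, 0.3248, 0.1674]
eef_rot: [-0.0, 0.765, 0.644, 0.0]
force: [-0.2, -0.3, 0.2]
width: 0.0216
grip_force: 60.5
```

```bash
python3 - <<'E'
from fit import *
s=vision.snapshot('side');cv2.imwrite('pics/side6.png',s);t=vision.snapshot('top')
S_,p,r=st();M=r.as_matrix();print(p,S_['force'],S_['width'],S_['grip_force'])
cv2.imwrite('pics/c7.png',np.hstack([cv2.resize(s[100:170,215:285],(560,560),interpolation=2),np.zeros((560,0,3),np.uint8)]));go([.5429,.3249,.168],-.174)
E
```

```text
[0.54264854 0.32475102 0.16721253] [ 0.75310708  0.10300892 -0.47313534] 0.021599285334952464 60.45793890953064
[0.5429, 0.3249, 0.168] cm [ 0.02  0.02 -0.08] rot [ 0.    -0.     0.002] t 16.48
```

View pics/c7.png

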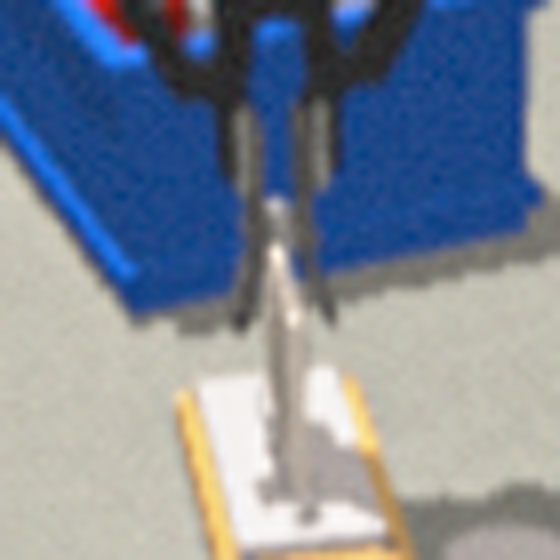

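The jaws straddle the board at crop (240,325) and (332,320), with a gap on both faces. The sign is still flush and no contact force shows, so I hand the job in.

```bash
python3 -c "
from workcell import ticket; print(ticket.finish_job())"
```

```text
the job is handed in; nothing more can be done
None
```

The sign is seated flush on the tan base's pins and released; the clip is held squeezed open over the middle of its top edge, jaws about 2 cm down both faces with no contact force showing, and the job was handed in at about 16.5 s with no verdict returned.

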